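# Set the iris of a light base and switch its lamp on

## Task

Get the light base ready for looking at the culture dish that lies on it: push the iris ring's blue-post lever gently around its arc with the fingertips until its red pointer is in line with the orange index flag, then press the green lamp button down. Only push and press, do not grip or lift anything, and leave the flag, the dish and the two sample jars where they are.

Things in the scene. Friction and masses are not known exactly. Their poses are not given: they have to be found in the camera images.
- ring_axis (a point): On the vertical axis of the iris ring, at the top face of the fixed white light base (280 x 270 x 45 mm high, centred on this axis; this point is 45 mm above the bench). Its axes are the base's: scale side towards -x, z up. The dark ring (radius 72 mm) rises 15 mm and the glass stage inside it 22 mm above this point. A black arc scale with white ticks 0.2 rad apart lies at radius 112 to 130 mm
- lever_post (a point): On the axis of the blue upright post of the iris lever: 12 mm square, its sides square to the lever arm, 92 mm from the ring axis. This point lies 32 mm above the base's top, the post's top 52 mm, the top of the flat lever arm (10 mm wide) under it 13 mm. Push the post sideways along the circle about the ring axis; nothing stands beside it. Its halves are iris_c1 (facing smaller joint angles) and iris_c2; pressing on both at once is gripping
- pointer_tip (a point): Outer end of the red pointer of the lever, 115 mm from the ring axis, 4 mm above the base's top
- flag_tip (a point): Inner end of the orange index flag (a thin stem with a 16 mm wide head outside it, on the black scale): 115 mm from the ring axis, 4 mm above the base's top. It marks the wanted setting. It rises only 7 mm above the base's top, is stiff (about 4 N) and is to be left where it is
- iris (a joint): Angle of the iris ring and its lever, rad: at 0 the lever points along -x of the ring_axis frame (towards the robot), growing counter-clockwise seen from above; range -1.1 to 1.1. Stiff: it needs about 1.3 N at the post and stays where it is left
- index (a joint): Angle of the orange flag about the same axis with the same zero and sense, so the pointer is in line with the flag when both angles are equal. At the start the lever always stands 0.45 rad or more below it
- lamp_top (a point): Centre of the top face of the green round push button, 26 mm across, on the far right corner of the light base (at +75, -100 mm in the ring_axis frame). Presses straight down 6 mm against a spring (about 4 N fully down) and comes up when released
- lamp (a joint): Travel of the green button, m: 0 released, 0.006 fully down
- dish: Amber culture dish with clear lid, 90 mm across, 16 mm high, loose on the glass stage; origin at the centre of its underside
- jar_blue: Sample jar with blue cap, 42 mm across, 85 mm high, loose on the bench beside the light base; origin at the centre of its underside
- jar_yellow: Sample jar with yellow cap, 42 mm across, 85 mm high, loose on the bench beside the light base; origin at the centre of its underside

How it is judged:
By the outcome, as a careful person would: the job done as asked, in the order asked, and still so for the second after the job is handed in, with the robot touching nothing.
It also fails if it takes over 54 s, if anything falls off the work surface, if the arm or the gripper's body presses on something with over 40 N, if the wrist force passes 120 N, or if a joint passes its speed limit or range.

## Robot

A 7-joint arm with a two-finger parallel gripper is mounted at the origin on the work surface. World frame = base frame: x ahead of the robot, y to its left, z up, the work surface at z = 0. Lengths are in m, angles in rad, forces in N, time in s.
With the tool pointing down it reaches from about 0.425 to 0.8 m from the base axis. Payload 8.3 kg.
Tool frame: the origin (TCP) lies on the front face of the gripper's body, between the roots of the fingers; the fingertips stand 73 mm ahead of it and the grasp point (between the pads) lies 54 mm ahead of it; z points along the fingers, y is the direction in which the jaws open and shut (so a half turn about z gives the same grasp; the last joint's range is limited). The gripper opens to 85 mm and grips with 20 to 120 N. Pads are 22 mm wide; open, the fingers measure 114 mm over their backs; the gripper's body (76 mm by 85 mm) begins 54 mm behind the grasp point. The pads swing forward as they close: fully open they stand 13 mm farther back than shut.
Start: joints at [-1.383, 0.383, 0.016, 1.37, -0.006, 1.388, -0.046], TCP at [0.155, 0.605, 0.304] pointing down, gripper open.
Joint ranges: [-2.95, 2.95], [-0.25, 2.06], [-1.52, 1.56], [0.18, 2.33], [-1.44, 4.58], [0.02, 2.06], [-3.01, 3.01]. Speed limits (rad/s): [2.39, 2.39, 3.01, 3.01, 3.14, 3.14, 3.14].

## Interface

Orientations are given as a 3x3 rotation matrix whose columns are the frame's x, y, z axes.
In Python, from workcell import state, camera, job_done gives the robot as it stands.
- The arm moves only by the tool step_arm, never from a script. Its argument "steps" is a list of rows, each an object with "translation": the shift along the tool's x, y, z in mm, a list of three; "yaw": the turn about the tool's z in rad; "jaw": the finger opening in mm, from 0 to 85.4. A call has 1 to 8 rows; each row is the pose to reach, as a shift and turn from the pose commanded when the call began, along the tool's axes at that moment; what a row does not reach only later rows make up. A row lasts 1/8 s, in which the tool goes at most 62.5 mm and 10.7 degrees, less where a joint would pass 70% of its speed; a pose out of reach is approached as far as the arm can. A call with a gripper value outside its range is refused whole. The fingers move at their own pace and stop on an object; "squeeze" is the grip in N (left out, the last holds). Time passes only in rows, so rows that repeat a pose let the fingers close. It gives the time, the measured TCP pose, the force and the opening at its end, in the units of the state.
- state(): the state, without advancing time (a new reading comes with each control period).
- camera(name): name is "side" or "top" or "wrist"; returns a dict with "img" (400x640x3 uint8, red, green, blue), "vfov" (degrees; the focal length in pixels is half the picture's height over the tangent of half this angle, whatever the lens; pixels are square), "cx", "cy" (the principal point, pixels), "k1" (the pictures are not rectified: a ray, as slopes to the right and down, at radius r is drawn at 1 + k1 r^2 times it, then the intrinsics apply), "world_from_camera" (4x4, takes a point from camera to world coordinates); the wrist camera has in their place "T_tool_cam" (4x4, takes a point from camera to tool coordinates, whose origin is the TCP and whose axes are the flange's). Camera axes: x right, y down, z forward; pixel columns grow to the right and rows downward; lengths in m; the calibration is good to about 2 mm. A picture is of the moment at which its call begins: read the wrist's pose just before it. There is no depth.
- job_done(): hands the job in, once; it reports no verdict.
The state is a dict: "clock": time; "joint_pos": joint angles; "qvel": joint speeds; "tau": joint torques, N m; "eef_pos": TCP position; "orientation": TCP orientation; "contact_force": force on the tool from outside, world axes, zero at the start; "moment": the same for the moment, N m; "finger_gap": finger opening in m.
Only numpy, scipy, OpenCV 4.12 (cv2) and the standard library are available. Lean on these libraries where they do the work, as an engineer would, in place of code of your own. Each camera call takes 0.05 s, during which the arm holds its last target.

## Working session

There is one attempt and no reset: what is moved stays moved. The work goes in short steps, Python scripts to look and compute and a tool call to move; the robot and the scene stay as the last step left them, time stands still between calls to the robot, and variables do not carry over. Pictures are saved under pics/ and viewed, and the job is handed in when it is done.

Besides the shell and the picture viewer there is one more tool, called as a command line: name --argument value ..., lists and objects as JSON in quotes. step_arm: Moves the arm, as the interface text tells. Its arguments: {"type":"object","properties":{"steps":{"type":"array","items":{"type":"object","properties":{"translation":{"type":"array","items":{"type":"number"}},"yaw":{"type":"number"},"jaw":{"type":"number"}}}},"squeeze":{"type":"number"}},"required":["steps"]}

```bash
mkdir -p pics; cat > h.py <<'E'
import numpy as np, cv2
from workcell import state, camera, job_done
def grab(n):
    s=state(); c=camera(n); 
    if n=='wrist':
        T=np.eye(4);T[:3,:3]=np.array(s['orientation']);T[:3,3]=s['eef_pos']
        c['W']=T@np.array(c['T_tool_cam'])
    else: c['W']=np.array(c['world_from_camera'])
    c['s']=s
    return c
def K(c):
    f=200/np.tan(np.radians(c['vfov'])/2); return np.array([[f,0,c['cx']],[0,f,c['cy']],[0,0,1.]])
def ray(c,uv):
    p=cv2.undistortPoints(np.array(uv,float).reshape(-1,1,2),K(c),np.array([c['k1'],0,0,0.])).reshape(-1,2)
    d=np.c_[p,np.ones(len(p))]@c['W'][:3,:3].T
    return c['W'][:3,3],d
def onz(c,uv,z):
    o,d=ray(c,uv); return o+d*((z-o[2])/d[:,2])[:,None]
def save(c,n): cv2.imwrite('pics/'+n,c['img'][:,:,::-1])
E
python3 - <<'E'
from h import *
for n in ['side','top','wrist']:
    c=grab(n); save(c,n+'0.png'); print(n,c['vfov'],c['cx'],c['cy'],c['k1'],c['W'].round(3).tolist())
s=state();print(s)
E
```

```text
side 55.51764576513252 322.4130097110805 199.93733619374729 -0.014276468564208009 [[0.782, -0.471, 0.408, 0.293], [-0.623, -0.588, 0.515, -0.277], [-0.003, -0.657, -0.754, 0.599], [0.0, 0.0, 0.0, 1.0]]
top 53.37719503355367 316.3523551236474 199.8903741565137 -0.04258437250870208 [[-0.021, -0.995, 0.092, 0.491], [-1.0, 0.022, 0.004, 0.047], [-0.006, -0.092, -0.996, 0.892], [0.0, 0.0, 0.0, 1.0]]
wrist 61.00125055432066 316.75142100985056 200.5759266438032 -0.03882990274851093 [[0.249, 0.922, 0.295, 0.079], [0.969, -0.236, -0.079, 0.624], [-0.003, 0.306, -0.952, 0.373], [0.0, 0.0, 0.0, 1.0]]
{'clock': 0.15, 'joint_pos': array([-1.38291807,  0.38407738,  0.01639488,  1.37094636, -0.00631598,
        1.38821014, -0.04651018]), 'qvel': array([-0.0009116 , -0.00212203, -0.00094416, -0.0040053 , -0.00073216,
        0.00047056,  0.00063883]), 'tau': array([ 2.31917002e-03, -6.28164411e+01,  8.45773704e-01, -3.72161150e+01,
        1.67216419e-02,  1.11226510e-02,  4.07701964e-05]), 'eef_pos': array([0.15499184, 0.6051726 , 0.30307325]), 'orientation': array([[-9.68727663e-01,  2.48126105e-01, -3.87480046e-04],
       [ 2.48126408e-01,  9.68726432e-01, -1.54453313e-03],
       [-7.87682757e-06, -1.59237600e-03, -9.99998732e-01]]), 'contact_force': array([0.15426644, 1.13438271, 0.67315286]), 'moment': array([-0.05566914, -0.03042364, -0.01787159]), 'finger_gap': 0.08539934754241246}
```

View pics/side0.png

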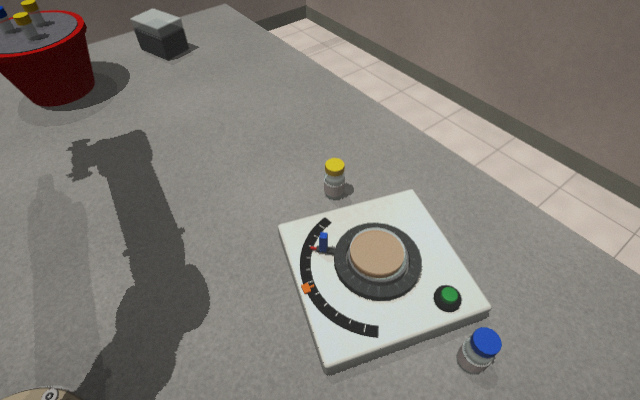

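View pics/top0.png

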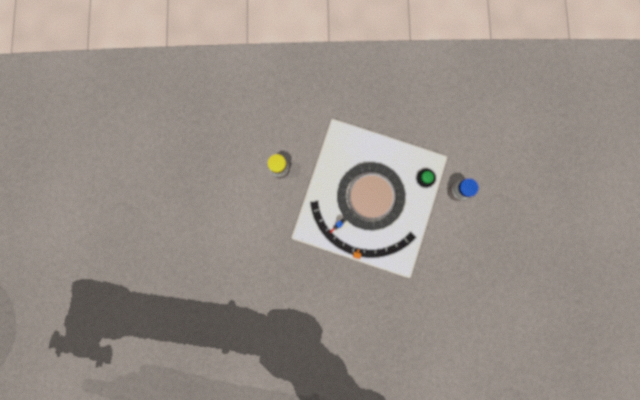

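```bash
cat > m.py <<'E'
from h import *
def blobs(c,lo,hi,amin=3):
    hsv=cv2.cvtColor(c['img'],cv2.COLOR_RGB2HSV)
    m=cv2.inRange(hsv,np.array(lo),np.array(hi)); n,l,st,ce=cv2.connectedComponentsWithStats(m)
    return [(int(st[i,4]),ce[i].round(1).tolist(),st[i,:4].tolist()) for i in range(1,n) if st[i,4]>=amin],l
def base(c):
    hsv=cv2.cvtColor(c['img'],cv2.COLOR_RGB2HSV)
    m=cv2.inRange(hsv,np.array([0,0,195]),np.array([180,45,255])); m[:100]=0
    cs,_=cv2.findContours(m,cv2.RETR_EXTERNAL,cv2.CHAIN_APPROX_NONE); k=max(cs,key=cv2.contourArea)
    return k
COL=dict(red=([0,150,90],[6,255,255]),orange=([8,170,150],[16,255,255]),blue=([105,120,60],[125,255,255]),green=([50,100,50],[80,255,255]),yellow=([24,150,120],[32,255,255]))
E
python3 - <<'E'
from m import *
for n in ['side','top']:
    c=grab(n); print(n)
    for k,(lo,hi) in COL.items(): print(k,[b for b in blobs(c,lo,hi)[0] if b[1][1]>100])
    k=base(c); q=onz(c,k[:,0].astype(float),0.045)[:,:2]
    r=cv2.minAreaRect((q*1000).astype(np.float32)); print(r)
    ap=cv2.approxPolyDP(k,12,True)[:,0]; print(ap.tolist()); print(onz(c,ap,.045).round(4).tolist())
    x,y,w,h=cv2.boundingRect(k); 
    im=c['img'][y-10:y+h+10,x-10:x+w+10,::-1]; f=min(800/im.shape[1],600/im.shape[0]); cv2.imwrite('pics/crop_%s.png'%n,cv2.resize(im,None,fx=f,fy=f,interpolation=cv2.INTER_CUBIC)); print(x-10,y-10,f)
E
```

```text
side
red [(12, [312.6, 247.7], [310, 246, 6, 4])]
orange [(70, [306.5, 287.3], [302, 283, 12, 10])]
blue [(112, [322.6, 240.7], [319, 232, 8, 20]), (707, [485.6, 341.9], [471, 327, 31, 31])]
green [(220, [448.9, 294.5], [441, 287, 17, 16])]
yellow [(205, [334.3, 164.5], [325, 158, 19, 14])]
((576.011962890625, -64.32188415527344), (262.9216003417969, 274.60504150390625), 70.34390258789062)
[[412, 190], [279, 225], [325, 364], [489, 305]]
[[0.7475, 0.0112, 0.045], [0.4927, 0.1038, 0.045], [0.4044, -0.1404, 0.045], [0.6602, -0.2313, 0.045]]
269 180 3.076923076923077
top
red []
orange [(30, [356.9, 254.0], [354, 251, 7, 6])]
blue [(266, [468.1, 187.3], [459, 179, 19, 18]), (29, [338.8, 223.7], [336, 221, 7, 6])]
green [(147, [427.0, 176.9], [421, 170, 13, 14])]
yellow [(249, [276.7, 162.9], [268, 154, 18, 18])]
((574.4164428710938, -64.23847961425781), (262.429931640625, 273.13433837890625), 70.25150299072266)
[[332, 120], [292, 237], [354, 259], [308, 202], [331, 228], [341, 175], [381, 161], [405, 184], [401, 216], [334, 232], [375, 248], [411, 230], [402, 251], [356, 259], [409, 276], [445, 157]]
[[0.7443, 0.0127, 0.045], [0.4921, 0.1039, 0.045], [0.443, -0.0261, 0.045], [0.5659, 0.0686, 0.045], [0.5094, 0.0208, 0.045], [0.6226, -0.0035, 0.045], [0.6512, -0.0907, 0.045], [0.6001, -0.1405, 0.045], [0.5316, -0.129, 0.045], [0.5008, 0.0146, 0.045], [0.4651, -0.0713, 0.045], [0.5013, -0.1492, 0.045], [0.4575, -0.1282, 0.045], [0.4429, -0.0304, 0.045], [0.4048, -0.141, 0.045], [0.6572, -0.23, 0.045]]
282 110 3.389830508474576
```

View pics/crop_side.png

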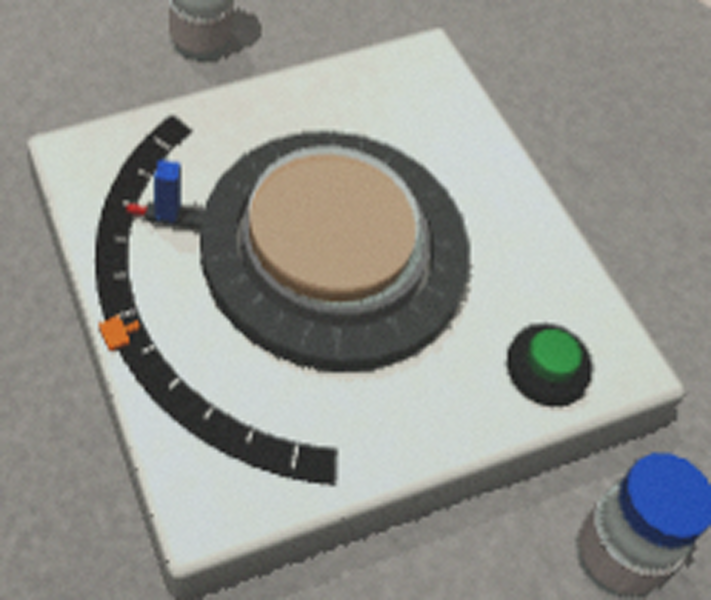

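```bash
python3 - <<'E'
from m import *
S=grab('side');T=grab('top')
def tri(a,b):
    o1,d1=ray(S,[a]);o2,d2=ray(T,[b]);d1=d1[0];d2=d2[0]
    A=np.c_[d1,-d2];t=np.linalg.lstsq(A,o2-o1,rcond=None)[0];p,q=o1+t[0]*d1,o2+t[1]*d2
    return ((p+q)/2).round(4),np.linalg.norm(p-q).round(4)
print('lamp',tri([448.9,294.5],[427,176.9]))
print('flag',tri([306.5,287.3],[356.9,254]))
C=np.array([.575,-.0643]);th=np.radians(-19.9);R=np.array([[np.cos(th),-np.sin(th)],[np.sin(th),np.cos(th)]])
def pol(p): 
    q=(p[:2]-C)@R; a=np.arctan2(q[1],q[0])-np.pi; a=(a+np.pi)%(2*np.pi)-np.pi; return q.round(4),np.hypot(*q).round(4),a.round(3)
for n,c,pts in [('side',S,dict(flag=([306.5,287.3],.05),red=([312.6,247.7],.049),posttop=([323,234.5],.097),lamp=([448.9,294.5],.06))),('top',T,dict(flag=([356.9,254.],.05),lamp=([427,176.9],.06),post=([338.8,223.7],.09)))]:
    for k,(uv,z) in pts.items():
        p=onz(c,[uv],z)[0]; print(n,k,p.round(4),pol(p))
for k,a,b in [('blue',[485.6,341.9],[468.1,187.3]),('yellow',[334.3,164.5],[276.7,162.9])]: print(k,tri(a,b))
E
```

```text
lamp (array([ 0.6121, -0.1835,  0.066 ]), np.float64(0.0018))
flag (array([ 0.4538, -0.0319,  0.0526]), np.float64(0.0002))
side flag [ 0.4546 -0.0308  0.05  ] (array([-0.1246, -0.0094]), np.float64(0.1249), np.float64(0.076))
side red [0.5089 0.0237 0.049 ] (array([-0.0921,  0.0603]), np.float64(0.1101), np.float64(-0.579))
side posttop [0.5189 0.0073 0.097 ] (array([-0.0771,  0.0482]), np.float64(0.091), np.float64(-0.558))
side lamp [ 0.6164 -0.183   0.06  ] (array([ 0.0794, -0.0975]), np.float64(0.1257), np.float64(2.254))
top flag [ 0.4536 -0.0321  0.05  ] (array([-0.1251, -0.0111]), np.float64(0.1256), np.float64(0.088))
top lamp [ 0.6123 -0.1845  0.06  ] (array([ 0.076 , -0.1003]), np.float64(0.1258), np.float64(2.219))
top post [0.5167 0.0063 0.09  ] (array([-0.0788,  0.0465]), np.float64(0.0916), np.float64(-0.533))
blue (array([ 0.5864, -0.2635,  0.0808]), np.float64(0.0015))
yellow (array([0.6443, 0.1299, 0.0876]), np.float64(0.0009))
```

View pics/crop_top.png

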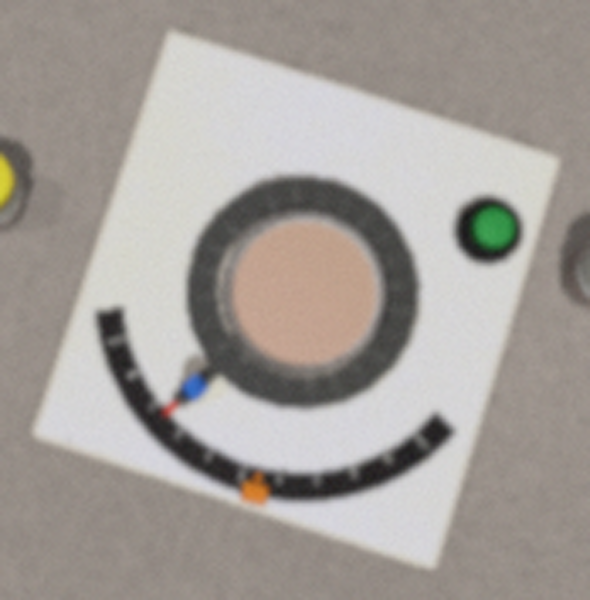

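step_arm --steps '[{"translation":[-33,-29,0],"yaw":0,"jaw":0},{"translation":[-65,-57,0],"yaw":0,"jaw":0},{"translation":[-98,-86,0],"yaw":0,"jaw":0},{"translation":[-131,-115,0],"yaw":0,"jaw":0},{"translation":[-163,-144,0],"yaw":0,"jaw":0},{"translation":[-196,-172,0],"yaw":0,"jaw":0},{"translation":[-228,-201,0],"yaw":0,"jaw":0},{"translation":[-261,-230,0],"yaw":0,"jaw":0}]'

```text
clock: 1.35
eef_pos: [0.3515, 0.3166, 0.3041]
orientation: [[-0.969, 0.248, 0.0], [0.248, 0.969, 0.0], [-0.0, 0.001, -1.0]]
contact_force: [1.0, 1.1, 0.2]
finger_gap: 0.0002
```

step_arm --steps '[{"translation":[-33,-29,0],"yaw":0.08,"jaw":0},{"translation":[-65,-57,0],"yaw":0.16,"jaw":0},{"translation":[-98,-86,0],"yaw":0.25,"jaw":0},{"translation":[-131,-115,0],"yaw":0.33,"jaw":0},{"translation":[-163,-144,0],"yaw":0.41,"jaw":0},{"translation":[-196,-172,0],"yaw":0.49,"jaw":0},{"translation":[-228,-201,0],"yaw":0.57,"jaw":0},{"translation":[-261,-230,0],"yaw":0.656,"jaw":0}]'

```text
clock: 2.35
eef_pos: [0.5472, 0.0293, 0.3041]
orientation: [[-0.615, 0.789, 0.0], [0.789, 0.615, 0.0], [-0.0, 0.001, -1.0]]
contact_force: [0.6, -0.2, -0.4]
finger_gap: -0.0002
```

step_arm --steps '[{"translation":[0,0,0],"yaw":0,"jaw":0},{"translation":[0,0,0],"yaw":0,"jaw":0}]'

```text
clock: 2.6
eef_pos: [0.5465, 0.0307, 0.3037]
orientation: [[-0.617, 0.787, -0.001], [0.787, 0.617, 0.0], [0.0, -0.0, -1.0]]
contact_force: [0.8, 0.7, -0.6]
finger_gap: 0.0001
```

```bash
python3 - <<'E'
from h import *
for n in ['wrist','side']: save(grab(n),n+'1.png')
E
```

```text
(no output)
```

View pics/wrist1.png

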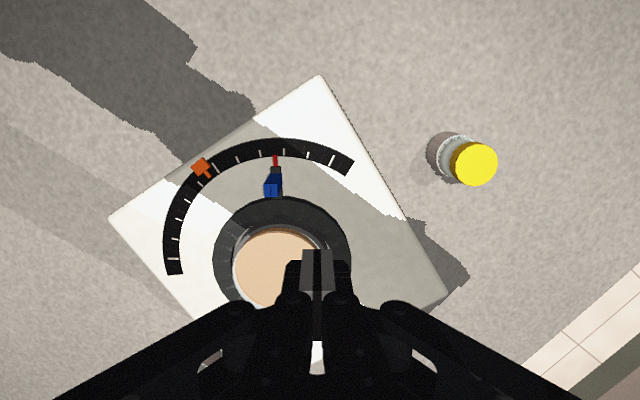

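View pics/side1.png

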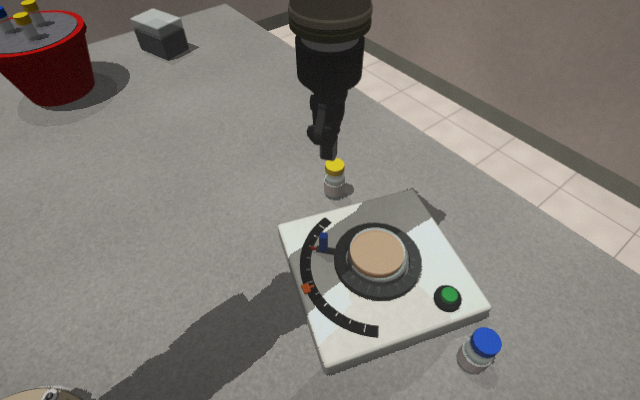

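```bash
python3 - <<'E'
from m import *
S=grab('side'); o,d=ray(S,[[328,159]]);d=d[0]; t=((np.array([.5465,.0307])-o[:2])@d[:2])/(d[:2]@d[:2]); print('tip',o+t*d)
c=grab('wrist')
print(c['s']['eef_pos'])
for k in ['red','orange','blue']: print(k,blobs(c,*COL[k])[0])
C=np.array([.575,-.0643]);th=np.radians(-19.9)
def pol(p):
    q=p[:2]-C; a=np.arctan2(q[1],q[0])-th-np.pi; return np.hypot(*q).round(4),((a+np.pi)%(2*np.pi)-np.pi).round(3)
for uv,z in [([275,160],.049),([201,167],.0515),([211,178],.049),([271,190],.097)]: p=onz(c,[uv],z)[0];print(uv,p.round(4),pol(p))
im=c['img'][110:320,130:400,::-1]; cv2.imwrite('pics/w1c.png',cv2.resize(im,None,fx=2.8,fy=2.8,interpolation=cv2.INTER_CUBIC))
E
```

```text
tip [0.54675962 0.0304856  0.23029126]
[0.54625491 0.03166041 0.3038848 ]
red [(44, [274.3, 161.1], [272, 156, 5, 12])]
orange [(198, [200.1, 168.0], [190, 159, 20, 20])]
blue [(362, [272.0, 185.9], [263, 174, 19, 24])]
[275, 160] [0.5048 0.0176 0.049 ] (np.float64(0.1079), np.float64(-0.514))
[201, 167] [ 0.4519 -0.0319  0.0515] (np.float64(0.1273), np.float64(0.09))
[211, 178] [ 0.4654 -0.0362  0.049 ] (np.float64(0.1132), np.float64(0.096))
[271, 190] [0.5163 0.0056 0.097 ] (np.float64(0.0913), np.float64(-0.525))
```

View pics/w1c.png

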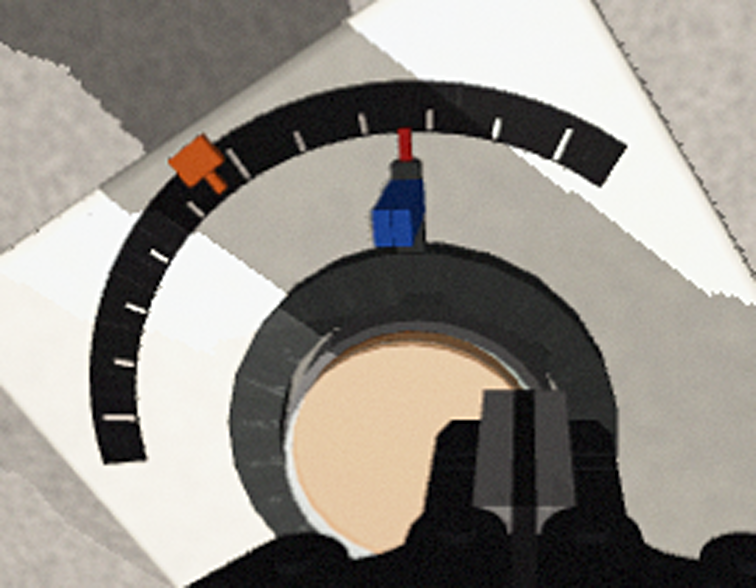

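step_arm --steps '[{"translation":[0,0,30],"yaw":0,"jaw":0},{"translation":[0,0,60],"yaw":0,"jaw":0},{"translation":[0,0,90],"yaw":0,"jaw":0},{"translation":[0,0,115],"yaw":0,"jaw":0},{"translation":[0,0,135],"yaw":0,"jaw":0},{"translation":[0,0,148],"yaw":0,"jaw":0},{"translation":[0,0,153],"yaw":0,"jaw":0},{"translation":[0,0,153],"yaw":0,"jaw":0}]'

```text
clock: 3.8
eef_pos: [0.5467, 0.0305, 0.1511]
orientation: [[-0.617, 0.787, 0.0], [0.787, 0.617, 0.0], [-0.0, 0.0, -1.0]]
contact_force: [0.0, 0.7, 1.1]
finger_gap: -0.0003
```

```bash
python3 - <<'E'
from h import *
print(state()['eef_pos'],state()['contact_force'])
for n in ['wrist','side']: save(grab(n),n+'2.png')
E
```

```text
[0.54671316 0.03047385 0.15112824] [0.04644599 0.74438318 1.13663023]
```

View pics/wrist2.png

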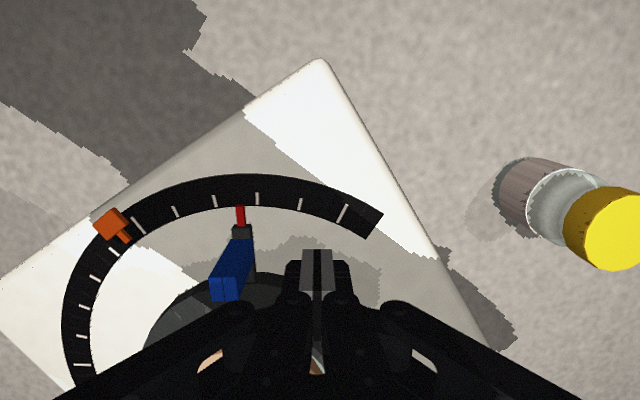

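View pics/side2.png

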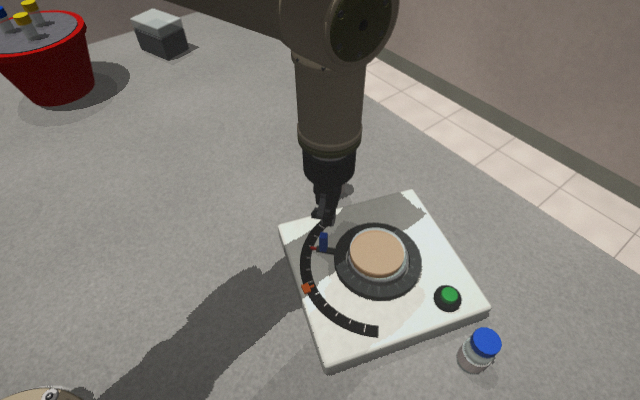

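step_arm --steps '[{"translation":[0,-5,0],"yaw":0,"jaw":0},{"translation":[0,-9,0],"yaw":0,"jaw":0},{"translation":[0,-13,0],"yaw":0,"jaw":0},{"translation":[0,-15,0],"yaw":0,"jaw":0},{"translation":[0,-15,0],"yaw":0,"jaw":0}]'

```text
clock: 4.53
eef_pos: [0.5347, 0.0209, 0.1509]
orientation: [[-0.616, 0.788, -0.0], [0.788, 0.616, 0.0], [0.0, 0.0, -1.0]]
contact_force: [0.1, -0.5, 0.4]
finger_gap: -0.0001
```

```bash
python3 - <<'E'
from h import *
print(state()['eef_pos'],state()['contact_force'])
for n in ['wrist']: save(grab(n),n+'3.png')
for p in [.05,.1,.15,.2,.25,.3,.35,.4,.45,.5,.55,.6]:
    c,s=np.cos(-p),np.sin(-p); print(p,round(92*c-21*s-92,1),round(92*s+21*c-21,1))
E
```

```text
[0.53469454 0.02094432 0.15093978] [ 0.07833251 -0.4609709   0.36339294]
0.05 0.9 -4.6
0.1 1.6 -9.3
0.15 2.1 -14.0
0.2 2.3 -18.7
0.25 2.3 -23.4
0.3 2.1 -28.1
0.35 1.6 -32.8
0.4 0.9 -37.5
0.45 -0.0 -42.1
0.5 -1.2 -46.7
0.55 -2.6 -51.2
0.6 -4.2 -55.6
```

View pics/wrist3.png

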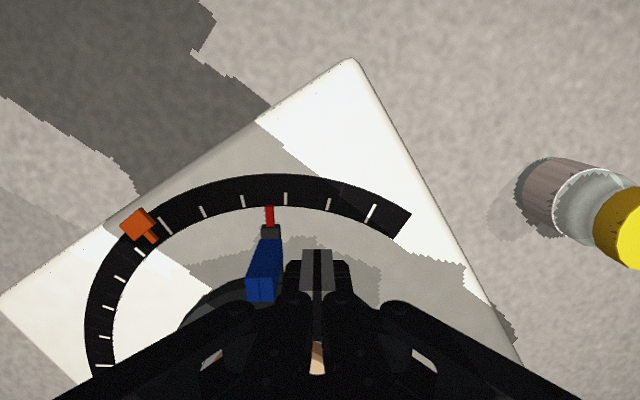

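step_arm --steps '[{"translation":[0.9,-4.6,0],"yaw":-0.05,"jaw":0},{"translation":[1.6,-9.3,0],"yaw":-0.1,"jaw":0},{"translation":[2.1,-14,0],"yaw":-0.15,"jaw":0},{"translation":[2.3,-18.7,0],"yaw":-0.2,"jaw":0},{"translation":[2.3,-23.4,0],"yaw":-0.25,"jaw":0},{"translation":[2.1,-28.1,0],"yaw":-0.3,"jaw":0},{"translation":[1.6,-32.8,0],"yaw":-0.35,"jaw":0},{"translation":[0.9,-37.5,0],"yaw":-0.4,"jaw":0}]'

```text
clock: 5.58
eef_pos: [0.5047, -0.0008, 0.1509]
orientation: [[-0.875, 0.483, 0.0], [0.483, 0.875, 0.0], [0.0, 0.0, -1.0]]
contact_force: [-0.5, 1.6, -1.1]
finger_gap: 0.0001
```

```bash
cat > ang.py <<'E'
from m import *
C=np.array([.575,-.0643]);th=np.radians(-19.9)
def pol(p):
    q=p[:2]-C; a=np.arctan2(q[1],q[0])-th-np.pi; return np.hypot(*q).round(4),((a+np.pi)%(2*np.pi)-np.pi).round(3)
def meas(tag,names=('wrist','side')):
  for n in names:
    c=grab(n); save(c,n+tag+'.png')
    if n=='wrist': print(c['s']['eef_pos'],c['s']['contact_force'])
    for k,z in [('red',.049),('orange',.0515)]:
        b=[x for x in blobs(c,*COL[k])[0] if x[1][1]>100]
        for a,uv,bb in b: p=onz(c,[uv],z)[0]; print(n,k,a,uv,p.round(4),pol(p))
E
python3 -c "
from ang import *
meas('4')"
```

```text
[ 0.50473047 -0.00081621  0.15088308] [-0.48801504  1.63904749 -1.10438906]
wrist red 126 [279.8, 215.9] [ 0.4825 -0.0124  0.049 ] (np.float64(0.1061), np.float64(-0.164))
wrist orange 686 [214.3, 187.4] [ 0.4517 -0.0335  0.0515] (np.float64(0.1271), np.float64(0.103))
side red 11 [311.7, 267.0] [ 0.4842 -0.0058  0.049 ] (np.float64(0.108), np.float64(-0.225))
side orange 33 [305.1, 287.7] [ 0.452  -0.0306  0.0515] (np.float64(0.1275), np.float64(0.08))
```

View pics/wrist4.png

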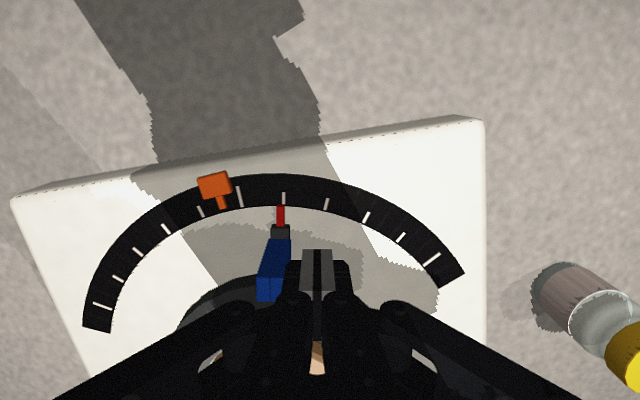

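step_arm --steps '[{"translation":[0.9,-4.6,0],"yaw":-0.05,"jaw":0},{"translation":[1.6,-9.3,0],"yaw":-0.1,"jaw":0},{"translation":[2.1,-14,0],"yaw":-0.15,"jaw":0},{"translation":[2.3,-18.7,0],"yaw":-0.2,"jaw":0},{"translation":[2.3,-18.7,0],"yaw":-0.2,"jaw":0}]'

```text
clock: 6.3
eef_pos: [0.4937, -0.0166, 0.1509]
orientation: [[-0.953, 0.303, 0.0], [0.303, 0.953, -0.0], [-0.0, -0.0, -1.0]]
contact_force: [0.6, -0.4, -0.2]
finger_gap: 0.0
```

```bash
python3 -c "
from ang import *
meas('5')
im=cv2.imread('pics/wrist5.png')[130:290,180:390]; cv2.imwrite('pics/w5c.png',cv2.resize(im,None,fx=3.7,fy=3.7,interpolation=cv2.INTER_CUBIC))
"
```

```text
[ 0.49366809 -0.01663639  0.15091444] [ 0.55115467 -0.3850811  -0.21453771]
wrist red 150 [279.4, 215.2] [ 0.4735 -0.0324  0.049 ] (np.float64(0.1064), np.float64(0.043))
wrist orange 705 [263.2, 179.6] [ 0.4517 -0.0333  0.0515] (np.float64(0.1271), np.float64(0.101))
side red 10 [315.2, 278.3] [ 0.4758 -0.0262  0.049 ] (np.float64(0.1063), np.float64(-0.019))
side orange 49 [305.8, 287.5] [ 0.4531 -0.031   0.0515] (np.float64(0.1263), np.float64(0.081))
```

View pics/w5c.png

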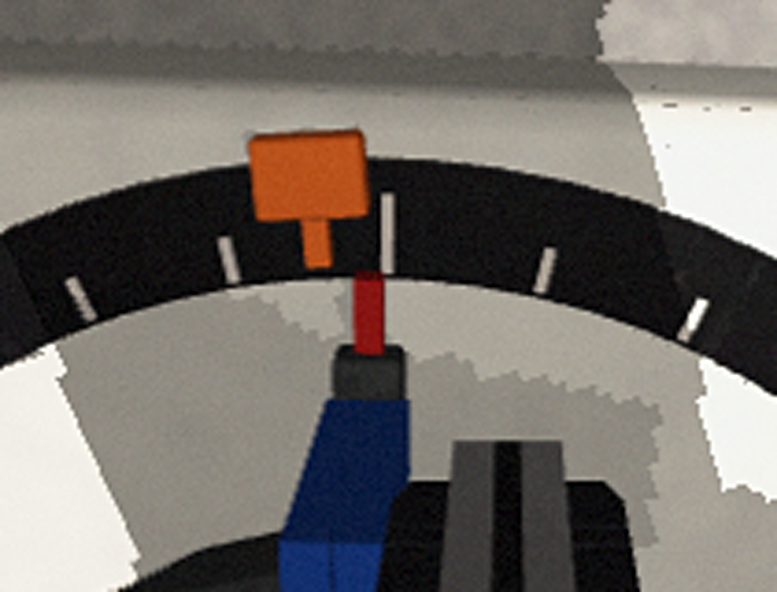

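```bash
cat >> ang.py <<'E'
def tips(tag):
    c=grab('wrist'); save(c,'wrist'+tag+'.png')
    out={}
    for k in ['red','orange']:
        b,l=blobs(c,*COL[k]); 
        lo,hi=COL[k]; m=cv2.inRange(cv2.cvtColor(c['img'],cv2.COLOR_RGB2HSV),np.array(lo),np.array(hi))
        v,u=np.nonzero(m); s=v>100; u,v=u[s],v[s]
        P=onz(c,np.c_[u,v],.049); R=np.hypot(*(P[:,:2]-C).T)
        A=np.array([pol(p)[1] for p in P])
        print(k,len(u),'r',R.min().round(4),R.max().round(4))
        sel=(R<.1175) if k=='orange' else (R>.104)
        print('  sel',sel.sum(),'ang',A[sel].mean().round(4),A[sel].min(),A[sel].max(),'r',R[sel].mean().round(4)); out[k]=A[sel].mean()
    print('remaining',(out['orange']-out['red']).round(4)); return c
E
python3 -c "
from ang import *
tips('6')"
```

```text
red 139 r 0.1011 0.1121
  sel 102 ang 0.0442 0.028 0.062 r 0.1081
orange 716 r 0.1145 0.1334
  sel 41 ang 0.1056 0.091 0.121 r 0.1159
remaining 0.0614
```

step_arm --steps '[{"translation":[0.5,-2.7,0],"yaw":-0.029,"jaw":0},{"translation":[1.1,-5.4,0],"yaw":-0.058,"jaw":0},{"translation":[1.1,-5.4,0],"yaw":-0.058,"jaw":0},{"translation":[1.1,-5.4,0],"yaw":-0.058,"jaw":0}]'

```text
clock: 6.95
eef_pos: [0.4908, -0.0216, 0.1509]
orientation: [[-0.969, 0.247, -0.0], [0.247, 0.969, -0.0], [0.0, -0.0, -1.0]]
contact_force: [0.3, 0.8, -0.6]
finger_gap: 0.0001
```

```bash
python3 -c "
from ang import *
tips('7')
im=cv2.imread('pics/wrist7.png')[130:290,180:390]; cv2.imwrite('pics/w7c.png',cv2.resize(im,None,fx=3.7,fy=3.7,interpolation=cv2.INTER_CUBIC))
c=grab('side'); save(c,'side7.png'); cv2.imwrite('pics/s7c.png',cv2.resize(c['img'][200:340,250:450,::-1],None,fx=4,fy=4,interpolation=cv2.INTER_CUBIC))
"
```

```text
red 154 r 0.1009 0.1119
  sel 111 ang 0.1028 0.084 0.122 r 0.1082
orange 709 r 0.1147 0.1334
  sel 30 ang 0.1046 0.093 0.117 r 0.1158
remaining 0.0018
```

View pics/w7c.png

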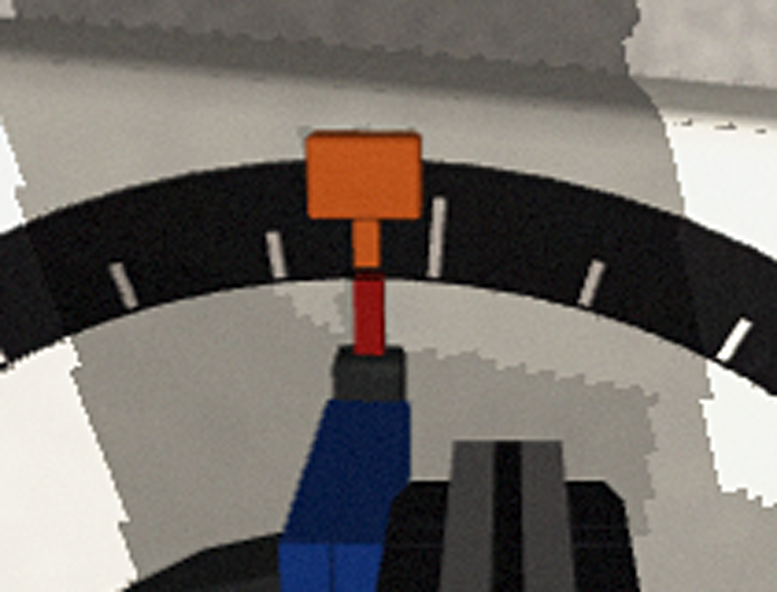

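View pics/s7c.png

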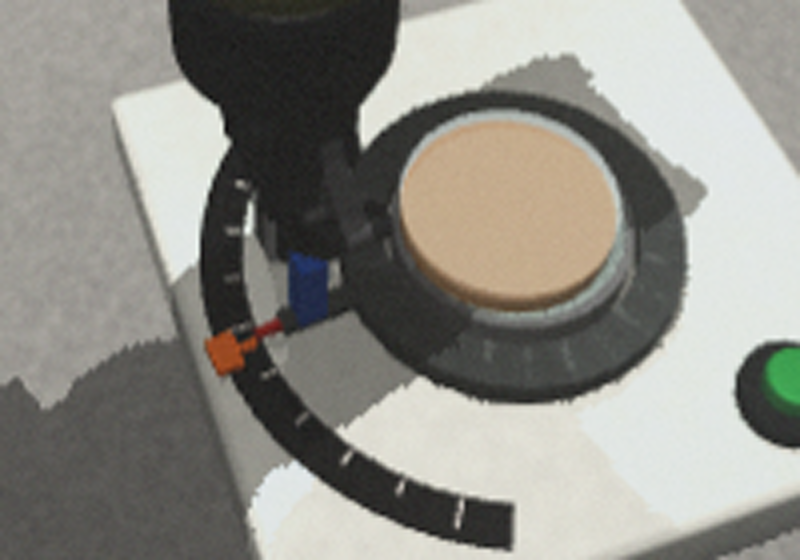

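step_arm --steps '[{"translation":[0,6,0],"yaw":0,"jaw":0},{"translation":[0,20,0],"yaw":0,"jaw":0},{"translation":[0,22,-5],"yaw":0,"jaw":0},{"translation":[0,22,-35],"yaw":0,"jaw":0},{"translation":[0,22,-70],"yaw":0,"jaw":0},{"translation":[0,22,-100],"yaw":0,"jaw":0},{"translation":[0,22,-120],"yaw":0,"jaw":0},{"translation":[0,22,-120],"yaw":0,"jaw":0}]'

```text
clock: 8.05
eef_pos: [0.4972, 0.0001, 0.2726]
orientation: [[-0.969, 0.246, 0.003], [0.246, 0.969, 0.001], [-0.003, 0.001, -1.0]]
contact_force: [-0.3, 0.6, -0.5]
finger_gap: 0.0001
```

```bash
python3 -c "
from ang import *
c=tips('8')
im=c['img'][90:250,210:420,::-1]; cv2.imwrite('pics/w8c.png',cv2.resize(im,None,fx=3.7,fy=3.7,interpolation=cv2.INTER_CUBIC))
s=state();R=np.array(s['orientation']);L=np.array([.612,-.184,s['eef_pos'][2]]);print(s['eef_pos'],(L-s['eef_pos'])@R)
"
```

```text
red 52 r 0.1028 0.1136
  sel 42 ang 0.108 0.094 0.125 r 0.109
orange 271 r 0.1153 0.1338
  sel 10 ang 0.106 0.093 0.115 r 0.1161
remaining -0.002
[4.96549062e-01 9.36823040e-05 2.71236193e-01] [-1.57175127e-01 -1.50051244e-01  7.96334430e-05]
```

View pics/w8c.png

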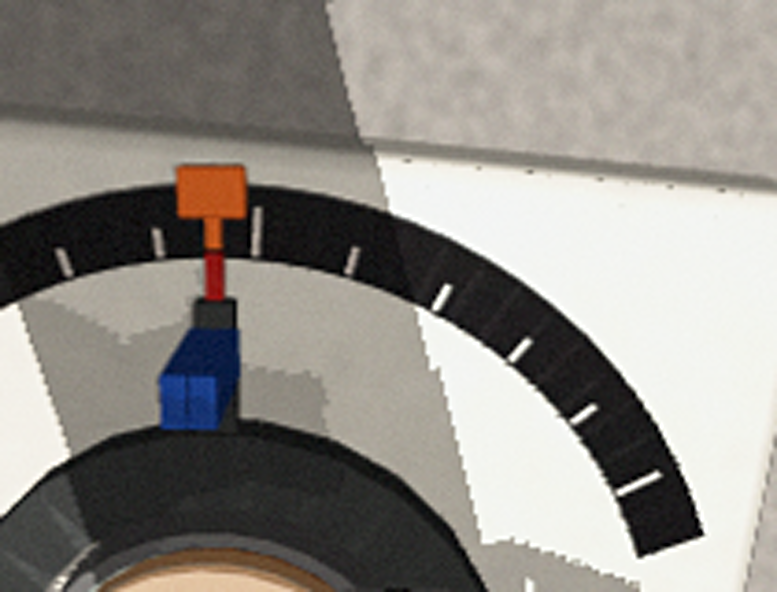

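step_arm --steps '[{"translation":[-26,-25,0],"yaw":0,"jaw":0},{"translation":[-52,-50,0],"yaw":0,"jaw":0},{"translation":[-78,-75,0],"yaw":0,"jaw":0},{"translation":[-105,-100,0],"yaw":0,"jaw":0},{"translation":[-131,-125,0],"yaw":0,"jaw":0},{"translation":[-150,-143,0],"yaw":0,"jaw":0},{"translation":[-157,-150,0],"yaw":0,"jaw":0},{"translation":[-157,-150,0],"yaw":0,"jaw":0}]'

```text
clock: 9.1
eef_pos: [0.6112, -0.1842, 0.2698]
orientation: [[-0.969, 0.247, -0.002], [0.247, 0.969, 0.0], [0.002, -0.0, -1.0]]
contact_force: [-0.5, -0.1, 0.1]
finger_gap: -0.0003
```

step_arm --steps '[{"translation":[0,0,25],"yaw":0,"jaw":0},{"translation":[0,0,50],"yaw":0,"jaw":0},{"translation":[0,0,75],"yaw":0,"jaw":0},{"translation":[0,0,95],"yaw":0,"jaw":0},{"translation":[0,0,110],"yaw":0,"jaw":0},{"translation":[0,0,118],"yaw":0,"jaw":0},{"translation":[0,0,120],"yaw":0,"jaw":0},{"translation":[0,0,120],"yaw":0,"jaw":0}]'

```text
clock: 10.1
eef_pos: [0.6119, -0.1843, 0.1515]
orientation: [[-0.969, 0.246, 0.001], [0.246, 0.969, -0.0], [-0.001, -0.0, -1.0]]
contact_force: [0.6, -0.5, 0.3]
finger_gap: 0.0001
```

```bash
python3 -c "
from ang import *
print(state()['eef_pos'],state()['contact_force'])
c=grab('side'); cv2.imwrite('pics/s9c.png',cv2.resize(c['img'][200:380,280:520,::-1],None,fx=3.3,fy=3.3,interpolation=cv2.INTER_CUBIC))
c=grab('top'); cv2.imwrite('pics/t9c.png',cv2.resize(c['img'][100:290,280:500,::-1],None,fx=3,fy=3,interpolation=cv2.INTER_CUBIC))
"
```

```text
[ 0.61187757 -0.18430255  0.15145215] [ 0.58183589 -0.49920885  0.30388315]
```

View pics/s9c.png

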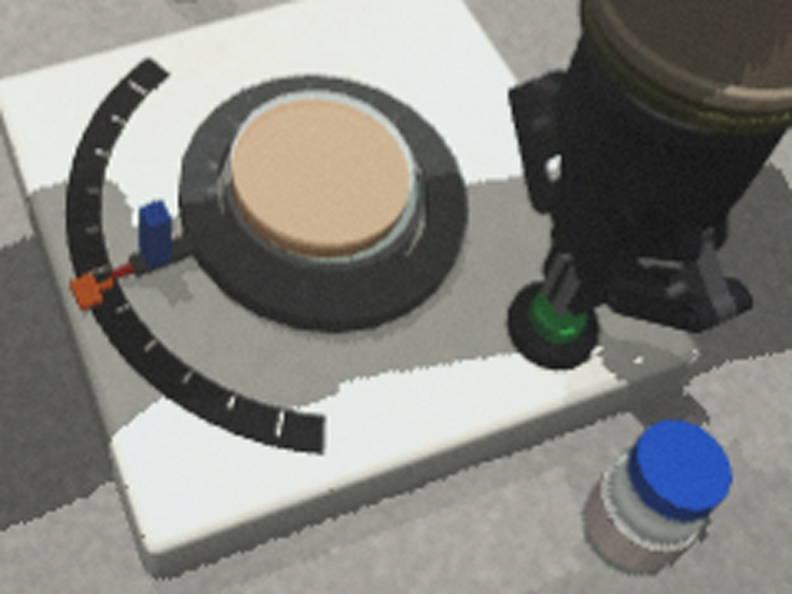

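step_arm --steps '[{"translation":[0,0,5],"yaw":0,"jaw":0},{"translation":[0,0,9],"yaw":0,"jaw":0},{"translation":[0,0,12],"yaw":0,"jaw":0},{"translation":[0,0,14],"yaw":0,"jaw":0},{"translation":[0,0,15],"yaw":0,"jaw":0},{"translation":[0,0,16],"yaw":0,"jaw":0},{"translation":[0,0,16],"yaw":0,"jaw":0}]'

```text
clock: 11.08
eef_pos: [0.6115, -0.1841, 0.1349]
orientation: [[-0.969, 0.246, -0.0], [0.246, 0.969, 0.0], [0.0, 0.0, -1.0]]
contact_force: [-2.2, 1.8, 3.0]
finger_gap: 0.0002
```

step_arm --steps '[{"translation":[0,0,1],"yaw":0,"jaw":0},{"translation":[0,0,2],"yaw":0,"jaw":0},{"translation":[0,0,2],"yaw":0,"jaw":0}]'

```text
clock: 11.45
eef_pos: [0.6116, -0.1841, 0.1337]
orientation: [[-0.969, 0.246, 0.0], [0.246, 0.969, 0.0], [-0.0, 0.0, -1.0]]
contact_force: [-4.0, 2.4, 9.4]
finger_gap: 0.0001
```

step_arm --steps '[{"translation":[0,0,1],"yaw":0,"jaw":0},{"translation":[0,0,1],"yaw":0,"jaw":0},{"translation":[0,0,1],"yaw":0,"jaw":0}]'

```text
clock: 11.82
eef_pos: [0.6116, -0.1842, 0.1336]
orientation: [[-0.969, 0.246, 0.001], [0.246, 0.969, 0.0], [-0.001, 0.001, -1.0]]
contact_force: [-7.4, 2.1, 15.7]
finger_gap: 0.0002
```

```bash
python3 -c "
from ang import *
print(state()['eef_pos'],state()['contact_force'])
c=grab('side'); cv2.imwrite('pics/s10c.png',cv2.resize(c['img'][200:380,280:520,::-1],None,fx=3.3,fy=3.3,interpolation=cv2.INTER_CUBIC))
c=grab('wrist'); save(c,'wrist10.png')
"
```

```text
[ 0.61164824 -0.18417199  0.13357566] [-7.44137193  2.14396122 15.70557866]
```

View pics/s10c.png

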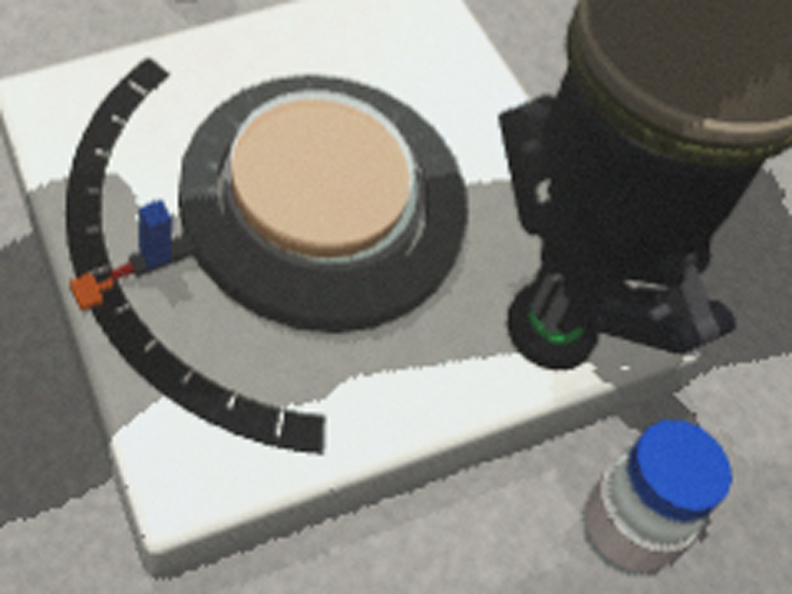

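View pics/wrist10.png

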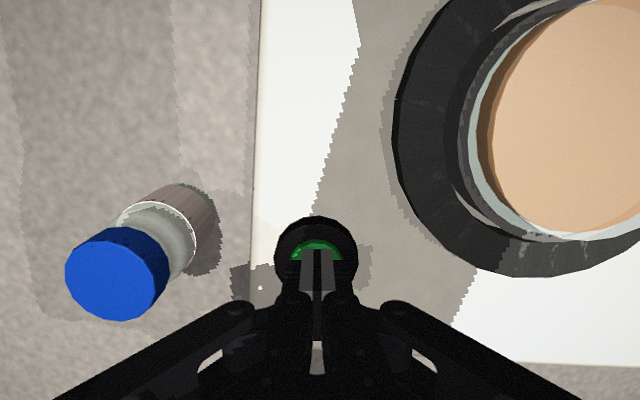

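step_arm --steps '[{"translation":[0,0,-4],"yaw":0,"jaw":0},{"translation":[0,0,-10],"yaw":0,"jaw":0},{"translation":[0,0,-30],"yaw":0,"jaw":0},{"translation":[0,0,-60],"yaw":0,"jaw":0},{"translation":[0,0,-90],"yaw":0,"jaw":0},{"translation":[0,0,-120],"yaw":0,"jaw":0},{"translation":[0,0,-140],"yaw":0,"jaw":0},{"translation":[0,0,-140],"yaw":0,"jaw":0}]'

```text
clock: 12.92
eef_pos: [0.6124, -0.1847, 0.2747]
orientation: [[-0.969, 0.246, 0.004], [0.246, 0.969, -0.001], [-0.005, -0.0, -1.0]]
contact_force: [0.1, -0.0, -0.0]
finger_gap: 0.0001
```

```bash
python3 -c "
from ang import *
print(state()['eef_pos'],state()['contact_force'],state()['clock'])
c=grab('side'); save(c,'side11.png'); print([b for k in ['green','blue','yellow','orange','red'] for b in blobs(c,*COL[k])[0] if b[1][1]>100])
cv2.imwrite('pics/s11c.png',cv2.resize(c['img'][140:380,270:520,::-1],None,fx=2.5,fy=2.5,interpolation=cv2.INTER_CUBIC))
"
```

```text
[ 0.6123835  -0.18471665  0.27467369] [ 0.09256723 -0.03290288 -0.00926603] 12.925
[(210, [449.5, 294.7], [441, 287, 17, 17]), (87, [326.8, 268.9], [323, 261, 8, 20]), (708, [485.6, 341.9], [471, 327, 31, 31]), (205, [334.2, 164.6], [325, 158, 19, 14]), (49, [305.8, 287.5], [302, 284, 8, 8]), (11, [316.5, 281.7], [314, 280, 6, 4])]
```

View pics/s11c.png

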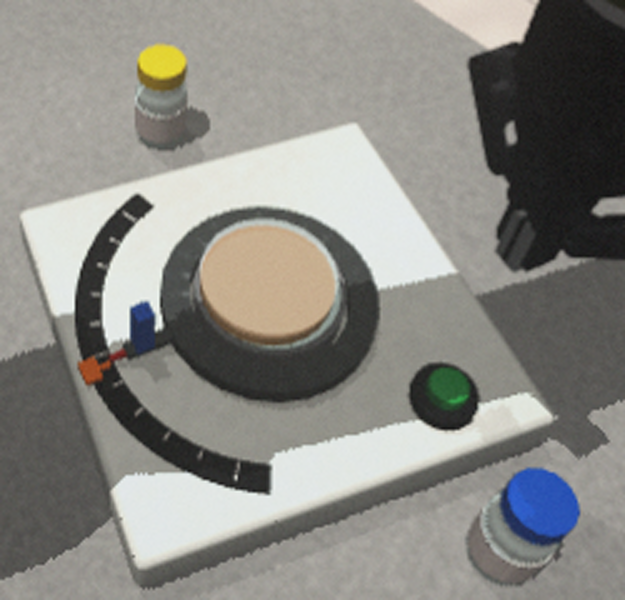

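The picture shows the pointer meeting the flag stem, the button back up, and the dish and both jars where they were. The fingers are clear of everything.

```bash
python3 -c "
from h import *
print(job_done())"
```

```text
the job is handed in; nothing more can be done
None
```

I pushed the blue lever post around its arc with the closed fingertips until the red pointer lined up with the orange flag. I then backed away, pressed the green lamp button down to its stop and released it. I handed the job in at about 13 s.

- **Alignment:** after I backed the fingers away, the wrist camera put the pointer within about 0.002 rad of the flag. That is about the limit of what I could measure. In the last side view they were still in line.
- **Button:** it stopped about 6 mm below the height I had measured for its top, and pressing with up to 16 N moved it no further. I could not read its travel directly, so "fully down" is inferred from that stop. There was also a sideways force of about 7 N while pressing. In the last view the button had come back up.
- **Other items:** both jars are in the same image positions as at the start, to within 0.1 pixel. The flag's centre shifted by about 0.7 pixel in the side view, where its coloured area changed with the arm's shadow. The wrist camera's readings of the flag stayed steady while I pushed the lever. I checked the dish by eye only, and it looked unmoved.
- **Disagreement:** taken alone, the side camera read the pointer about 0.06 rad lower and the flag about 0.02 rad lower than the wrist camera. I relied on the wrist camera for the final setting because it looked at both tips from close up.

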